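Hold the die block home in the corner of the stamping jig

ROBOT

A 6-joint arm with a two-finger parallel gripper is mounted at the origin on the work surface. World frame = base frame: x ahead of the robot, y to its left, z up, the work surface at z = 0. Lengths are in mm, angles in rad, forces in N, time in s.
With the tool pointing down it reaches from about 300 to 950 mm from the base axis. Payload 3.1 kg.
Tool frame: the origin (TCP) lies midway between the tips of the shut fingers; the grasp point (between the pads) lies 19 mm behind it (r.grasp_offset is the distance from the TCP to the grasp point, in mm); z points along the fingers, y is the line along which they close (so a half turn about z gives the same grasp; the last joint's range is limited). The gripper opens to 85 mm and grips with 20 to 120 N. Pads are 22 mm wide; open, the fingers measure 114 mm over their backs; the gripper's body (76 mm by 85 mm) begins 54 mm behind the grasp point. The pads swing forward as they close: fully open they stand 13 mm farther back than shut.
Start: joints at [-1.214, 0.308, 1.634, -0, 1.2, -0.07], TCP at [258.7, -568.952, 231.272] pointing down, gripper open.
Joint ranges: [-3.06, 3.06], [-0.79, 1.96], [0.05, 2.63], [-1.19, 4.34], [0.05, 2.64], [-2.94, 2.94]. Speed limits (rad/s): [2.79, 2.79, 3.14, 3.14, 3.14, 3.14].

INTERFACE

Orientations are given as a unit quaternion [w, x, y, z].
In Python, from cell import r, cams gives the robot as it stands.
- The arm moves only by the tool step_arm, never from a script. Its argument "moves" is a list of rows, each an object with "hand": the opening, from -1 (shut) to 1 (fully open); "slide": the shift along the world's x, y, z in m, a list of three; "turn": the turn, a rotation vector about the world's x, y, z in degrees, a list of three. A call has 1 to 5 rows; each row shifts and turns the commanded pose from where the row before left it; what a row does not reach is not made up. A row lasts 1/12 s, in which the tool goes at most 41.7 mm and 7.16 degrees, less where a joint would pass 70% of its speed; a pose out of reach is approached as far as the arm can. A call is refused whole if a number of a shift passes 0.0417 or a number of a turn 7.16, either way. A call with a gripper value outside its range is refused whole. The fingers move at their own pace and stop on an object; the grip force is fixed at half the most. Time passes only in rows, so rows that do not move let the fingers close. It gives the time, the measured TCP pose, the force, the opening and the grip force at its end, in the units of the state.
- r.get_state(): the state, without advancing time (a new reading comes with each control period).
- cams.capture(name): name is "scene" or "top"; returns a dict with "frame" (384x512x3 uint8, red, green, blue), "range_z" (384x512 float32, mm along the optical axis (not along the pixel's ray), 0 where there is no reading), "fovy" (degrees; the focal length in pixels is half the picture's height over the tangent of half this angle, whatever the lens; pixels are square), "cx", "cy" (the principal point, pixels), "world_to_cam" (4x4, takes a point from world to camera coordinates). Camera axes: x right, y down, z forward; pixel columns grow to the right and rows downward; lengths in mm; the calibration is good to about 2 mm. A picture is of the moment at which its call begins.
- r.close_job(): hands the job in; it is judged then, once.
The state is a dict: "time": time; "joint_pos": joint angles; "joint_vel": joint speeds; "effort": joint torques, N m; "ee_pos": TCP position; "tool_rot": TCP orientation; "wrist_force": force on the tool from outside, world axes, zero at the start; "torque": the same for the moment, N m; "width": opening from 0.0 (shut) to 1.0 (fully open); "grasp_force": force on a finger pad.
Only numpy, scipy, OpenCV 4.12 (cv2) and the standard library are available. Lean on these libraries where they do the work, as an engineer would, in place of code of your own. Each camera call takes 0.05 s, during which the arm holds its last target. There are 200 camera calls.

TASK

Lift the green die block onto the aluminium jig plate and press its long side flush against the low brass back rail, then slide it along the rail so that its end pushes the red sliding stop back until you feel the stop reach the hard end of its travel. Finish while still holding the block there, flat on the plate and pressed firmly but without ramming against both the rail and the stop, so that a colleague could clamp it. Leave the pink box, the screwdriver and the thread cone alone.

Things in the scene. Friction and masses are not known exactly. Their poses are not given: they have to be found in the camera images.
- block: loose green painted die block, 45 (its x) x 100 (its y) x 50 mm tall, 0.45 to 0.8 kg, with a small brass plate on its top; origin at the centre of its underside, z up. Either end may face the stop. It starts flat on the bench, clear of the jig
- jig: fixed aluminium plate 180 (its x) x 260 (its y) x 6 mm thick, lying on the bench; origin at the centre of its underside, so its top is at z = 6 mm; x points to the back rail, y points along the rail to the end stop. At its +y end (y = 112 to 130, x = -4 to 56) stands a grey housing 30 mm tall above the plate
- back_rail: fixed low brass rail on the jig, 14 mm thick and 10 mm tall above the plate (fingers that hold the block higher than 10 mm above the plate pass over it); origin on the foot of its contact face, on the plate's top, at jig x = 55, y = 0; axes parallel to the jig's. The contact face looks to -x and runs from y = -125 to y = 105 mm
- stop_face (a point): on the red end stop that slides on the jig along jig y; 46 (x) x 30 (y) mm, its top 24 mm above the plate; this point lies at the foot of its contact face (level with the plate's top, at jig x = 28), which looks to -y; axes parallel to the jig's. It lies against nothing but its own guide, with a steady drag of about 3 N, until it meets the hard end of its travel
- end_stop (a joint): travel of the red stop along jig y, in m: at 0 its contact face stands at jig y = 25 mm; at 0.050 (hard end, fully home) at jig y = 75 mm. Starts from 0 to 0.03; about 3 N of drag, no spring, stays where it is pushed. Rubbing of the block on rail and plate adds some 5 to 15 N to the push along the rail, less if those are pressed lightly; at the hard end the resistance rises with no further travel
- trinket_box: bystander: open pink-brown box 100 x 140 x 55 mm on the bench; origin at the centre of its underside
- screwdriver: bystander: yellow-handled screwdriver, about 200 mm long, lying on the bench; origin under its middle, its x axis from handle to tip
- thread_cone: bystander: blue cone of thread, 64 mm across at the foot and 112 mm tall; origin at the centre of its underside
There are look-alikes about, which are no part of the job. What is meant by the block is not orange, and is the smaller of those in its own colour.

How it is judged:
By the outcome, as a careful person would: the job done as asked, in the order asked, and still so for the second after the job is handed in, while the arm keeps its last pose, push and grip.
It also fails if it takes over 51 s, if anything falls off the work surface, if the arm or the gripper's body presses on something with over 40 N, if the wrist force passes 120 N, or if a joint passes its speed limit or range.

## Working session

There is one attempt and no reset: what is moved stays moved. The work goes in short steps, Python scripts to look and compute and a tool call to move; the robot and the scene stay as the last step left them, time stands still between calls to the robot, and variables do not carry over. Pictures are saved under pics/ and viewed, at most 10 in all, crops included, and the job is handed in when it is done.

Besides the shell and the picture viewer there is one more tool, called after "Call:" as name([rows], argument=value, ...), one row to a line, values as JSON. step_arm: Moves the arm, as the interface text tells. Its arguments: {"type":"object","properties":{"moves":{"type":"array","items":{"type":"object","properties":{"hand":{"type":"number"},"slide":{"type":"array","items":{"type":"number"}},"turn":{"type":"array","items":{"type":"number"}}}}}},"required":["moves"]}

```bash
ls; mkdir -p pics; cat > h.py <<'E'
import numpy as np, cv2
from cell import r, cams
def cap(n):
    c=cams.capture(n); c['f']=192/np.tan(np.radians(c['fovy'])/2); return c
def cloud(c):
    z=c['range_z'].astype(float); v,u=np.mgrid[0:384,0:512]
    P=np.stack([(u-c['cx'])*z/c['f'],(v-c['cy'])*z/c['f'],z,np.ones_like(z)],-1)
    return (P@np.linalg.inv(c['world_to_cam']).T)[...,:3]
def ray(c,uv,h):
    T=np.linalg.inv(c['world_to_cam']); uv=np.atleast_2d(uv).astype(float)
    d=np.c_[(uv[:,0]-c['cx'])/c['f'],(uv[:,1]-c['cy'])/c['f'],np.ones(len(uv))]@T[:3,:3].T
    o=T[:3,3]; return o+d*((h-o[2])/d[:,2])[:,None]
def save(c,n,k=1): cv2.imwrite('pics/'+n,cv2.cvtColor(c['frame'],cv2.COLOR_RGB2BGR))
E
python3 - <<'E'
from h import *
print(r.get_state())
for n in('scene','top'):
    c=cap(n); save(c,n+'0.png'); np.savez(n+'0.npz',**c); print(n,c['fovy'],c['cx'],c['cy'],np.linalg.inv(c['world_to_cam']).round(3).tolist())
a=cv2.imread('pics/scene0.png');b=cv2.imread('pics/top0.png')
cv2.imwrite('pics/a.png',a);
E
```

```text
pics
{'time': 0.0, 'joint_pos': array([-1.21368879e+00,  3.09012420e-01,  1.63519154e+00, -3.28059000e-06,
        1.19970491e+00, -6.96962844e-02]), 'joint_vel': array([ 0.00014577, -0.00028162, -0.00080978, -0.00093331, -0.00038309,
        0.00073863]), 'effort': array([ 3.46621164e-04, -4.15251982e+01, -2.76664442e+01, -9.06096693e-05,
        1.00780747e-02, -2.76731214e-06]), 'ee_pos': array([ 258.41411886, -568.16847879,  230.04008619]), 'tool_rot': array([-1.14595609e-03,  9.77315313e-01,  2.11786301e-01, -1.67367268e-04]), 'wrist_force': array([ 0.03521481,  0.64894432, -0.07094495]), 'torque': array([-0.00881572,  0.02171618, -0.02761051]), 'grasp_force': 0.0, 'width': 1.0051976086702301}
scene 55.81394864693357 254.39090614318923 190.38992607686095 [[-0.3, 0.816, -0.494, 1022.892], [0.954, 0.263, -0.145, 206.192], [0.011, -0.514, -0.858, 922.152], [0.0, 0.0, 0.0, 1.0]]
top 57.861901979671714 254.59262154388443 193.1089450313563 [[0.001, -0.994, 0.107, 420.917], [-1.0, 0.001, 0.017, 45.201], [-0.018, -0.107, -0.994, 964.15], [0.0, 0.0, 0.0, 1.0]]
```

View pics/scene0.png

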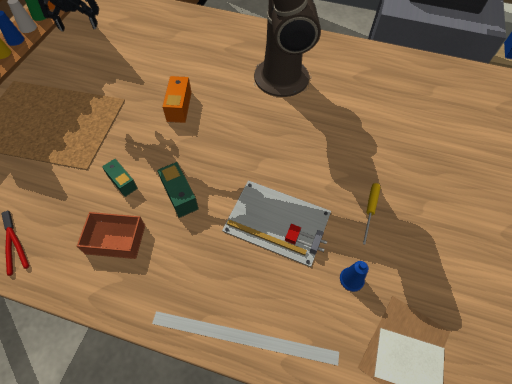

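View pics/top0.png

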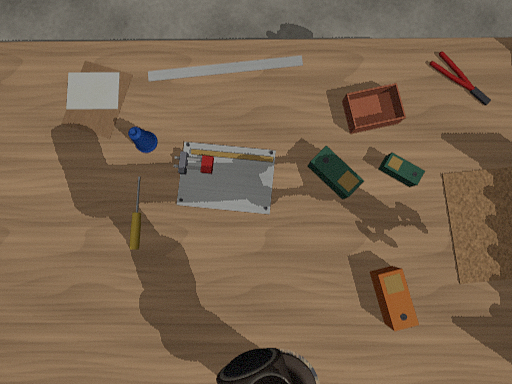

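The candidates are the small green block (scene 120,177; top 402,169), the larger green block (scene 178,189; top 335,172) and the orange block (scene 177,99; top 397,298). The description wants the smaller green one, so that is the first. I'll measure it and confirm in a crop. In the top view the jig is at (227,178), with the red stop at (207,164).

```bash
cat > m.py <<'E'
from h import *
S={n:dict(np.load(n+'0.npz')) for n in('scene','top')}
def comps(c,lo,hi,amin=30):
    hsv=cv2.cvtColor(c['frame'],cv2.COLOR_RGB2HSV); m=cv2.inRange(hsv,lo,hi)
    n,l,s,ce=cv2.connectedComponentsWithStats(m)
    return [(l==i,s[i],ce[i]) for i in range(1,n) if s[i,4]>amin]
def rect(P):
    (c,(w,h),a)=cv2.minAreaRect(P[:,:2].astype(np.float32)); return np.round(c,1),round(w,1),round(h,1),round(a,2)
E
python3 - <<'E'
from m import *
for n,c in S.items():
    W=cloud(c)
    for nm,lo,hi in(('green',(65,60,20),(100,255,255)),('red',(0,200,110),(6,255,255)),('brass',(18,110,90),(30,255,255))):
        for m,s,ce in comps(c,lo,hi):
            P=W[m]; z=P[:,2]; top=np.percentile(z,90)
            T=P[abs(z-top)<4]
            print(n,nm,s[:5],ce.round(1),'ztop',top.round(1),np.median(T[:,2]).round(1),rect(T),len(T))
    # noise: bench z
    print(np.percentile(W[...,2][W[...,2]<15],[10,50,90]))
c=S['top'];im=cv2.cvtColor(c['frame'],cv2.COLOR_RGB2BGR)
cv2.imwrite('pics/crop.png',np.hstack([cv2.resize(im[130:220,300:430],(390*1,270),interpolation=2),cv2.resize(im[135:220,165:285],(381,270),interpolation=2)]))
E
```

```text
scene green [ 25   0  21  20 242] [35.1  9.2] ztop 89.6 89.7 (array([   -4.6, -1010.8]), 15.9, 34.6, 30.03) 22
scene green [103 159  33  37 467] [119.  176.7] ztop 52.1 50.6 (array([ 586.6, -334.1]), 100.0, 43.4, 58.73) 301
scene green [158 162  40  55 902] [179.3 192.6] ztop 70.0 68.5 (array([ 577.1, -153.2]), 135.7, 59.3, 45.56) 623
scene red [  6 227  22  48 384] [ 12.8 249.5] ztop 17.4 15.5 (array([ 865.8, -502.6]), 134.8, 50.1, 46.26) 308
scene red [286 229  13  13 110] [292.2 234.5] ztop 32.8 30.7 (array([609.9, 193. ]), 27.1, 30.5, 84.38) 88
scene brass [  0  38  12  21 144] [ 3.8 50.1] ztop 60.5 62.3 (array([ 214.2, -999. ]), 26.9, 6.1, 24.09) 13
scene brass [491  55  18  10  85] [500.   59.9] ztop -582.7 -584.7 (array([-1229.1,  1131.3]), 76.2, 88.0, 2.77) 28
scene brass [166  95  15  10 124] [173.1  99.7] ztop 74.3 72.5 (array([ 289.8, -287. ]), 43.8, 42.0, 15.25) 109
scene brass [162 166  18  15 159] [170.4 172.8] ztop 71.2 69.3 (array([ 549. , -180.6]), 40.4, 37.7, 46.46) 143
scene brass [115 173  15  12  99] [122.  178.5] ztop 53.1 51.4 (array([ 599.2, -311.2]), 31.1, 30
[... 388 characters left out ...]

top green [379 153  46  33 609] [403.3 170.9] ztop 52.8 51.2 (array([ 584.4, -333.2]), 99.0, 45.4, 59.27) 431
top brass [191 149  82  13 348] [230.5 154.8] ztop 19.1 17.4 (array([629.2, 126.6]), 228.1, 13.6, 84.18) 307
top brass [388 156  15  15 126] [395.  162.8] ztop 53.2 51.4 (array([ 599.3, -310.4]), 30.2, 29.7, 59.15) 118
top brass [338 171  21  21 207] [347.6 180.8] ztop 71.8 70.0 (array([ 549.1, -180.1]), 38.2, 38.5, 44.09) 188
top brass [129 212  11  38 275] [133.7 230.6] ztop 27.6 25.8 (array([419.6, 387.2]), 19.9, 96.9, 89.7) 189
top brass [384 274  20  20 284] [393.4 283.4] ztop 74.5 72.8 (array([ 290.4, -285.5]), 41.9, 42.3, 15.47) 268
[-743.25145379    0.97304006    4.06029677]
```

View pics/crop.png

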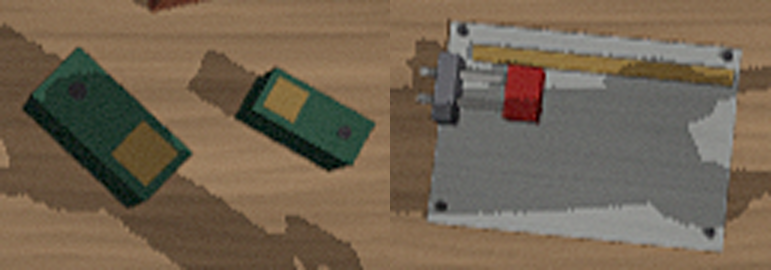

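The crop confirms it: the right-hand green block (brass plate top-left, dot lower right) is the smaller one, with a measured top of about 100 x 45 mm at z about 51. The larger one is about 135 x 60 mm and 70 mm tall. The red stop is left of the jig's centre, with a clear stretch of rail to its right. Next I'll refine by two-view triangulation.

```bash
python3 - <<'E'
from m import *
def tri(a,b):
    A=[]
    for c,p in((S['scene'],a),(S['top'],b)):
        K=np.array([[c['f'],0,c['cx']],[0,c['f'],c['cy']],[0,0,1]]); M=K@c['world_to_cam'][:3]
        A+=[p[0]*M[2]-M[0],p[1]*M[2]-M[1]]
    v=np.linalg.svd(np.array(A)/np.linalg.norm(A,axis=1)[:,None])[2][-1]; return (v[:3]/v[3]).round(1)
print('plate',tri((122,178.5),(395,162.8)),'rail',tri((266.7,236.5),(230.5,154.8)))
for n,c in S.items():
    W=cloud(c); hsv=cv2.cvtColor(c['frame'],cv2.COLOR_RGB2HSV)
    # block top: green or brass, depth near 50
    near=(np.hypot(W[...,0]-585,W[...,1]+333)<75)&(W[...,2]>44)
    v,u=np.nonzero(near); P=ray(c,np.c_[u,v],50); print(n,'blocktop',rect(P),'median z',np.median(W[near][:,2]).round(1),P.mean(0).round(1))
    d=P[:,:2]-P[:,:2].mean(0); e=np.linalg.svd(d,full_matrices=0)[2][0]; print('  pca ang',np.degrees(np.arctan2(*e[::-1]))%180)
    for nm,lo,hi,h in(('brass',(18,110,60),(30,255,255),16),('red',(0,150,60),(8,255,255),30)):
      for m,s,ce in comps(c,lo,hi):
        if not(560<W[m][:,0].mean()<680 and 60<W[m][:,1].mean()<260): continue
        v,u=np.nonzero(m); P=ray(c,np.c_[u,v],h); Q=W[m]
        d=P[:,:2]-P[:,:2].mean(0); e=np.linalg.svd(d,full_matrices=0)[2][0]
        print(n,nm,ce.round(1),rect(P),P.mean(0).round(1),'pca',np.degrees(np.arctan2(*e[::-1]))%180,'z',np.percentile(Q[:,2],[20,50,80]).round(1))
    # jig frame
    a=np.radians(-5.7); X=np.array([np.cos(a),np.sin(a)]);Y=np.array([-X[1],X[0]]); o=np.array([569,142.1])
    D=W[...,:2]-o; jx=D@X; jy=D@Y
    m=(abs(jx)<110)&(abs(jy)<150)&(hsv[...,1]<60)&(abs(W[...,2]-6)<8)&(W[...,2]>1); v,u=np.nonzero(m); P=ray(c,np.c_[u,v],6)
    print('jig plate',rect(P))
    red=(hsv[...,0]<8)&(hsv[...,1]>150)&(abs(jx-28)<40)&(abs(jy-45)<50)&(W[...,2]>22)
    print('red jx',np.percentile(jx[red],[2,50,98]).round(1),'jy',np.percentile(jy[red],[2,50,98]).round(1),red.sum())
E
```

```text
plate [ 599.6 -310.7   51.6] rail [630.8 128.8  17.4]
scene blocktop (array([ 586.9, -332.7]), 104.5, 45.5, 59.04) median z 50.4 [ 587.4 -332.3   50. ]
  pca ang 59.26346673026683
scene brass [266.8 237. ] (array([630.9, 125.3]), 228.2, 16.1, 84.22) [631.4 128.4  16. ] pca 84.24951582407051 z [14.1 15.9 17.2]
scene red [292.5 233.5] (array([606.8, 193.1]), 29.4, 54.3, 84.29) [606.8 193.2  30. ] pca 174.90075838784762 z [27.9 30.  31.6]
jig plate (array([570. , 141.6]), 259.7, 181.2, 84.28)
red jx [ 6.5 30.7 51. ] jy [40.3 54.4 68.7] 184
top blocktop (array([ 583.6, -332.8]), 101.2, 47.8, 59.21) median z 51.0 [ 583.9 -333.2   50. ]
  pca ang 59.64980263693303
top brass [231.4 155. ] (array([629.6, 126.5]), 227.9, 13.2, 84.2) [629.7 126.7  16. ] pca 84.16474033240534 z [15.7 17.1 18.4]
top red [206.5 163.4] (array([602.7, 192.7]), 31.8, 46.9, 83.94) [603.4 193.5  30. ] pca 173.809857361037 z [29.1 30.8 32.5]
jig plate (array([569.8, 146.3]), 268.3, 181.7, 84.35)
red jx [ 5.9 27.3 47.8] jy [39.9 54.1 68.7] 151
```

Results: block centre (585.3, -333), long axis 59.3°, top at z about 50.5. Jig origin (569.5, 142), yaw -5.8°. The stop face is at jig y about 39.5. Next I move above the block, turning the tool +34.8°.

Call:
step_arm([
  {"hand": 1,"slide": [0.0272,0.0196,-0.008],"turn": [0,0,5.8]},
  {"hand": 1,"slide": [0.0272,0.0196,-0.008],"turn": [0,0,5.8]},
  {"hand": 1,"slide": [0.0272,0.0196,-0.008],"turn": [0,0,5.8]},
  {"hand": 1,"slide": [0.0272,0.0196,-0.008],"turn": [0,0,5.8]},
  {"hand": 1,"slide": [0.0272,0.0196,-0.008],"turn": [0,0,5.8]},
])

```text
time: 0.52
ee_pos: [395.4, -469.7, 190.3]
tool_rot: [-0.0, 0.892, 0.452, -0.0]
wrist_force: [0.2, -0.7, 0.2]
width: 1.002
grasp_force: 0.0
```

Call:
step_arm([
  {"hand": 1,"slide": [0.0272,0.0196,-0.008],"turn": [0,0,5.8]},
  {"hand": 1,"slide": [0.0272,0.0196,-0.008],"turn": [0,0,0]},
  {"hand": 1,"slide": [0.0272,0.0196,-0.008],"turn": [0,0,0]},
  {"hand": 1,"slide": [0.0272,0.0196,-0.008],"turn": [0,0,0]},
  {"hand": 1,"slide": [0.0272,0.0196,-0.008],"turn": [0,0,0]},
])

```text
time: 0.93
ee_pos: [531.5, -371.5, 150.3]
tool_rot: [-0.001, 0.869, 0.494, -0.0]
wrist_force: [-0.1, -0.5, -0.2]
width: 0.999
grasp_force: 0.0
```

Call:
step_arm([
  {"hand": 1,"slide": [0.0272,0.0196,-0.008],"turn": [0,0,0]},
  {"hand": 1,"slide": [0.0272,0.0196,-0.008],"turn": [0,0,0]},
  {"hand": 1,"slide": [0,0,0],"turn": [0,0,0]},
  {"hand": 1,"slide": [0,0,0],"turn": [0,0,0]},
])

```text
time: 1.27
ee_pos: [585.6, -331.7, 133.6]
tool_rot: [-0.001, 0.868, 0.496, -0.001]
wrist_force: [-1.3, -1.4, 0.5]
width: 1.004
grasp_force: 0.0
```

Call:
step_arm([
  {"hand": 1,"slide": [0,-0.001,-0.035],"turn": [0,0,0]},
  {"hand": 1,"slide": [0,0,-0.035],"turn": [0,0,0]},
  {"hand": 1,"slide": [0,0,-0.025],"turn": [0,0,0]},
  {"hand": 1,"slide": [0,0,-0.015],"turn": [0,0,0]},
  {"hand": 1,"slide": [0,0,-0.008],"turn": [0,0,0]},
])

```text
time: 1.68
ee_pos: [582.3, -334.5, 14.3]
tool_rot: [-0.002, 0.87, 0.494, -0.001]
wrist_force: [0.3, -0.6, -0.4]
width: 0.996
grasp_force: 0.0
```

Call:
step_arm([
  {"hand": -1,"slide": [0,0,0]},
  {"hand": -1,"slide": [0,0,0]},
  {"hand": -1,"slide": [0,0,0]},
  {"hand": -1,"slide": [0,0,0]},
  {"hand": -1,"slide": [0,0,0]},
])

```text
$.moves[0]: bad value
```

Call:
step_arm([
  {"hand": -1,"slide": [0,0,0]},
  {"hand": -1,"slide": [0,0,0]},
  {"hand": -1,"slide": [0,0,0]},
  {"hand": -1,"slide": [0,0,0]},
  {"hand": -1,"slide": [0,0,0]},
])

```text
$.moves[0]: bad value
```

Call:
step_arm([
  {"hand": -1,"slide": [0,0,0.001],"turn": [0,0,0]},
  {"hand": -1,"slide": [0,0,0],"turn": [0,0,0]},
  {"hand": -1,"slide": [0,0,0],"turn": [0,0,0]},
  {"hand": -1,"slide": [0,0,0],"turn": [0,0,0]},
  {"hand": -1,"slide": [0,0,0],"turn": [0,0,0]},
])

```text
time: 2.1
ee_pos: [585.7, -335.5, 21.1]
tool_rot: [0.001, 0.869, 0.494, 0.0]
wrist_force: [-3.3, 0.6, 5.9]
width: 0.515
grasp_force: 66.4
```

Call:
step_arm([
  {"hand": -1,"slide": [0,0,0],"turn": [0,0,0]},
  {"hand": -1,"slide": [0,0,0],"turn": [0,0,0]},
  {"hand": -1,"slide": [0,0,0],"turn": [0,0,0]},
  {"hand": -1,"slide": [0,0,0],"turn": [0,0,0]},
  {"hand": -1,"slide": [0,0,0],"turn": [0,0,0]},
])

```text
time: 2.52
ee_pos: [585.7, -335.5, 21.1]
tool_rot: [0.001, 0.869, 0.494, 0.0]
wrist_force: [-2.8, -0.4, 5.8]
width: 0.515
grasp_force: 66.4
```

Gripped: 66 N, width about 44 mm. Now lifting.

Call:
step_arm([
  {"hand": -1,"slide": [0,0,0.015],"turn": [0,0,0]},
  {"hand": -1,"slide": [0,0,0.03],"turn": [0,0,0]},
  {"hand": -1,"slide": [0,0,0.035],"turn": [0,0,0]},
  {"hand": -1,"slide": [0,0,0.03],"turn": [0,0,0]},
  {"hand": -1,"slide": [0,0,0.01],"turn": [0,0,0]},
])

```text
time: 2.93
ee_pos: [588.1, -336.5, 144.5]
tool_rot: [0.004, 0.869, 0.494, 0.002]
wrist_force: [2.3, -1.3, -4.8]
width: 0.515
grasp_force: 65.3
```

Call:
step_arm([
  {"hand": -1,"slide": [0,0.01,0],"turn": [0,0,0]},
  {"hand": -1,"slide": [0,0.02,0],"turn": [0,0,2]},
  {"hand": -1,"slide": [0,0.03,0],"turn": [0,0,2]},
  {"hand": -1,"slide": [0,0.035,0],"turn": [0,0,2]},
  {"hand": -1,"slide": [0,0.035,0],"turn": [0,0,2]},
])

```text
time: 3.35
ee_pos: [582.2, -202.0, 134.7]
tool_rot: [-0.003, 0.833, 0.554, -0.001]
wrist_force: [1.0, 0.0, -7.2]
width: 0.515
grasp_force: 65.0
```

Call:
step_arm([
  {"hand": -1,"slide": [0,0.035,0],"turn": [0,0,2]},
  {"hand": -1,"slide": [0,0.035,0],"turn": [0,0,2]},
  {"hand": -1,"slide": [0,0.035,0],"turn": [0,0,2]},
  {"hand": -1,"slide": [0,0.035,0],"turn": [0,0,2]},
  {"hand": -1,"slide": [0,0.035,0],"turn": [0,0,2]},
])

```text
time: 3.77
ee_pos: [581.8, -27.0, 135.0]
tool_rot: [-0.002, 0.781, 0.625, -0.002]
wrist_force: [0.6, -0.4, -7.4]
width: 0.515
grasp_force: 65.0
```

Call:
step_arm([
  {"hand": -1,"slide": [0,0.035,0],"turn": [0,0,2]},
  {"hand": -1,"slide": [0,0.035,0],"turn": [0,0,2]},
  {"hand": -1,"slide": [0,0.033,0],"turn": [0,0,2]},
  {"hand": -1,"slide": [0,0.025,0],"turn": [0,0,1]},
  {"hand": -1,"slide": [0,0.01,0],"turn": [0,0,0]},
])

```text
time: 4.18
ee_pos: [581.6, 112.7, 135.1]
tool_rot: [-0.003, 0.74, 0.672, -0.002]
wrist_force: [-0.0, 0.1, -7.2]
width: 0.51
grasp_force: 65.0
```

Call:
step_arm([
  {"hand": -1,"slide": [0,0,0],"turn": [0,0,0]},
  {"hand": -1,"slide": [0,0,0],"turn": [0,0,0]},
  {"hand": -1,"slide": [0,0,0],"turn": [0,0,0]},
])

```text
time: 4.43
ee_pos: [583.7, 107.4, 136.7]
tool_rot: [-0.001, 0.742, 0.671, -0.002]
wrist_force: [-0.1, -0.7, -7.5]
width: 0.515
grasp_force: 65.0
```

```bash
cat > look.py <<'E'
from m import *
import sys
t=sys.argv[1]
a=np.radians(-5.77); X=np.array([np.cos(a),np.sin(a)]);Y=np.array([-X[1],X[0]]); o=np.array([569.5,142])
ims=[]
for n in('scene','top'):
    c=cap(n); W=cloud(c); hsv=cv2.cvtColor(c['frame'],cv2.COLOR_RGB2HSV)
    D=W[...,:2]-o; jx=D@X; jy=D@Y
    near=(abs(jx)<120)&(abs(jy)<140)
    g=near&(hsv[...,0]>65)&(hsv[...,0]<100)&(hsv[...,1]>60)
    if g.sum()>20:
        ztop=np.percentile(W[...,2][g],90); tp=g&(abs(W[...,2]-ztop)<5)
        print(n,'green ztop',ztop.round(1),'jx',np.percentile(jx[tp],[2,98]).round(1),'jy',np.percentile(jy[tp],[1,99]).round(1),tp.sum())
    red=near&(hsv[...,0]<8)&(hsv[...,1]>150)&(W[...,2]>20)&(W[...,2]<40)
    if red.sum()>10: print(n,'red jy',np.percentile(jy[red],[2,50,98]).round(1))
    im=cv2.cvtColor(c['frame'],cv2.COLOR_RGB2BGR)
    y0,x0=(150,180) if n=='scene' else (100,140)
    ims.append(cv2.resize(im[y0:y0+150,x0:x0+190],(380,300)))
cv2.imwrite(f'pics/{t}.png',np.hstack(ims)); s=r.get_state(); print(s['ee_pos'].round(1),s['wrist_force'].round(1),s['torque'].round(2),s['time'])
E
python3 look.py l1
```

```text
scene green ztop 167.4 jx [-2.5 40. ] jy [-82.   16.7] 229
scene red jy [40.4 54.5 68.4]
top green ztop 292.6 jx [-18.4  12.8] jy [-70.7 -28.8] 2
top red jy [40.1 54.4 68.5]
[584.5 107.  137.5] [-0.4 -0.  -6.3] [-0.04 -0.01 -0.01] 4.5333
```

View pics/l1.png

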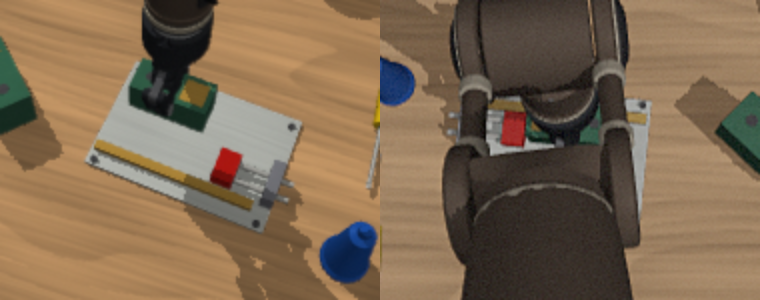

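The block is held above the plate, yaw 84.2° and parallel to the rail. Its stop-side end is at jig y about 17, short of the red stop at about 40. In the picture the block's brass end is at (200,95) and the red stop at (228,168). Lowering now.

Call:
step_arm([
  {"hand": -1,"slide": [0,0,-0.025],"turn": [0,0,0]},
  {"hand": -1,"slide": [0,0,-0.03],"turn": [0,0,0]},
  {"hand": -1,"slide": [0,0,-0.025],"turn": [0,0,0]},
  {"hand": -1,"slide": [0,0,-0.015],"turn": [0,0,0]},
  {"hand": -1,"slide": [0,0,-0.005],"turn": [0,0,0]},
])

```text
time: 4.95
ee_pos: [582.0, 106.5, 34.7]
tool_rot: [-0.002, 0.742, 0.67, -0.003]
wrist_force: [-0.3, -0.3, -7.3]
width: 0.517
grasp_force: 64.8
```

Call:
step_arm([
  {"hand": -1,"slide": [0,0,0],"turn": [0,0,0]},
  {"hand": -1,"slide": [0,0,-0.001],"turn": [0,0,0]},
  {"hand": -1,"slide": [0,0,-0.001],"turn": [0,0,0]},
  {"hand": -1,"slide": [0,0,-0.001],"turn": [0,0,0]},
  {"hand": -1,"slide": [0,0,0],"turn": [0,0,0]},
])

```text
time: 5.37
ee_pos: [586.2, 108.3, 36.6]
tool_rot: [0.001, 0.742, 0.671, 0.001]
wrist_force: [0.7, 0.4, -7.1]
width: 0.514
grasp_force: 64.8
```

Call:
step_arm([
  {"hand": -1,"slide": [0,0,-0.002],"turn": [0,0,0]},
  {"hand": -1,"slide": [0,0,-0.002],"turn": [0,0,0]},
  {"hand": -1,"slide": [0,0,0],"turn": [0,0,0]},
  {"hand": -1,"slide": [0,0,0],"turn": [0,0,0]},
])

```text
time: 5.7
ee_pos: [584.7, 108.3, 31.1]
tool_rot: [-0.0, 0.742, 0.671, -0.0]
wrist_force: [-0.8, 1.4, -6.9]
width: 0.517
grasp_force: 64.9
```

Call:
step_arm([
  {"hand": -1,"slide": [0,0,-0.0015],"turn": [0,0,0]},
  {"hand": -1,"slide": [0,0,0],"turn": [0,0,0]},
  {"hand": -1,"slide": [0,0,0],"turn": [0,0,0]},
])

```text
time: 5.95
ee_pos: [585.0, 108.3, 29.6]
tool_rot: [-0.0, 0.742, 0.671, -0.0]
wrist_force: [0.3, 0.3, -6.6]
width: 0.514
grasp_force: 64.9
```

Call:
step_arm([
  {"hand": -1,"slide": [0,0,-0.0015],"turn": [0,0,0]},
  {"hand": -1,"slide": [0,0,0],"turn": [0,0,0]},
  {"hand": -1,"slide": [0,0,0],"turn": [0,0,0]},
])

```text
time: 6.2
ee_pos: [585.0, 108.2, 28.1]
tool_rot: [-0.0, 0.742, 0.671, -0.0]
wrist_force: [-0.2, -0.2, -6.9]
width: 0.518
grasp_force: 64.9
```

Call:
step_arm([
  {"hand": -1,"slide": [0,0,-0.001],"turn": [0,0,0]},
  {"hand": -1,"slide": [0,0,0],"turn": [0,0,0]},
  {"hand": -1,"slide": [0,0,0],"turn": [0,0,0]},
])

```text
time: 6.45
ee_pos: [585.0, 108.2, 27.2]
tool_rot: [-0.0, 0.742, 0.671, -0.0]
wrist_force: [-0.5, -0.1, -6.8]
width: 0.517
grasp_force: 64.9
```

Call:
step_arm([
  {"hand": -1,"slide": [0,0,-0.001],"turn": [0,0,0]},
  {"hand": -1,"slide": [0,0,0],"turn": [0,0,0]},
  {"hand": -1,"slide": [0,0,0],"turn": [0,0,0]},
])

```text
time: 6.7
ee_pos: [585.1, 108.2, 27.1]
tool_rot: [-0.0, 0.742, 0.671, -0.0]
wrist_force: [-2.2, -0.8, 0.6]
width: 0.516
grasp_force: 65.9
```

The block is resting on the plate: at 27.1 mm the vertical force went from -6.9 to +0.6 N. Next I press it toward the rail along jig +x = (0.995, -0.10).

Call:
step_arm([
  {"hand": -1,"slide": [0.003,-0.0003,0],"turn": [0,0,0]},
  {"hand": -1,"slide": [0.003,-0.0003,0],"turn": [0,0,0]},
  {"hand": -1,"slide": [0.002,-0.0002,0],"turn": [0,0,0]},
  {"hand": -1,"slide": [0,0,0],"turn": [0,0,0]},
])

```text
time: 7.03
ee_pos: [587.1, 108.1, 27.3]
tool_rot: [-0.005, 0.742, 0.671, -0.005]
wrist_force: [-12.8, 1.0, 11.6]
width: 0.513
grasp_force: 67.5
```

Call:
step_arm([
  {"hand": -1,"slide": [0.001,-0.0001,0],"turn": [0,0,0]},
  {"hand": -1,"slide": [0.001,-0.0001,0],"turn": [0,0,0]},
  {"hand": -1,"slide": [0,0,0],"turn": [0,0,0]},
])

```text
time: 7.28
ee_pos: [590.6, 107.8, 27.2]
tool_rot: [-0.004, 0.742, 0.671, -0.004]
wrist_force: [-12.9, 0.9, 10.7]
width: 0.516
grasp_force: 67.0
```

Call:
step_arm([
  {"hand": -1,"slide": [0.001,-0.0001,0],"turn": [0,0,0]},
  {"hand": -1,"slide": [0,0,0],"turn": [0,0,0]},
  {"hand": -1,"slide": [0,0,0],"turn": [0,0,0]},
])

```text
time: 7.53
ee_pos: [590.7, 107.8, 27.2]
tool_rot: [-0.004, 0.742, 0.671, -0.005]
wrist_force: [-14.5, 2.1, 13.3]
width: 0.517
grasp_force: 67.5
```

The vertical load grew as it dragged, so I'll ease it upward by a millimetre or so.

Call:
step_arm([
  {"hand": -1,"slide": [0,0,0.001],"turn": [0,0,0]},
  {"hand": -1,"slide": [0,0,0],"turn": [0,0,0]},
  {"hand": -1,"slide": [0,0,0],"turn": [0,0,0]},
])

```text
time: 7.78
ee_pos: [596.7, 107.2, 27.1]
tool_rot: [0.001, 0.742, 0.671, 0.001]
wrist_force: [-0.4, -0.4, -6.2]
width: 0.515
grasp_force: 65.3
```

Call:
step_arm([
  {"hand": -1,"slide": [0,0,0.001],"turn": [0,0,0]},
  {"hand": -1,"slide": [0,0,0],"turn": [0,0,0]},
  {"hand": -1,"slide": [0,0,0],"turn": [0,0,0]},
])

```text
time: 8.03
ee_pos: [596.2, 107.0, 27.9]
tool_rot: [-0.0, 0.742, 0.671, -0.0]
wrist_force: [1.0, -0.1, -6.6]
width: 0.515
grasp_force: 65.2
```

```bash
python3 look.py l2
```

```text
scene green ztop 59.4 jx [ 8.9 53.1] jy [-81.3  17.8] 190
scene red jy [40.3 54.3 68.3]
top red jy [40.4 49.  59.6]
[596.  107.   27.9] [ 0.3 -0.1 -7.5] [ 0.01  0.01 -0.05] 8.1333
```

Call:
step_arm([
  {"hand": -1,"slide": [0.001,-0.0001,-0.0005],"turn": [0,0,0]},
  {"hand": -1,"slide": [0,0,0],"turn": [0,0,0]},
  {"hand": -1,"slide": [0,0,0],"turn": [0,0,0]},
])

```text
time: 8.38
ee_pos: [597.2, 107.0, 27.7]
tool_rot: [-0.0, 0.742, 0.671, -0.0]
wrist_force: [-0.6, -0.5, -7.2]
width: 0.518
grasp_force: 65.2
```

Call:
step_arm([
  {"hand": -1,"slide": [0.001,-0.0001,0],"turn": [0,0,0]},
  {"hand": -1,"slide": [0,0,0],"turn": [0,0,0]},
  {"hand": -1,"slide": [0,0,0],"turn": [0,0,0]},
])

```text
time: 8.63
ee_pos: [598.2, 106.9, 27.8]
tool_rot: [0.0, 0.742, 0.671, 0.0]
wrist_force: [-0.8, 0.3, -6.8]
width: 0.513
grasp_force: 64.9
```

Call:
step_arm([
  {"hand": -1,"slide": [0.001,-0.0001,0],"turn": [0,0,0]},
  {"hand": -1,"slide": [0,0,0],"turn": [0,0,0]},
  {"hand": -1,"slide": [0,0,0],"turn": [0,0,0]},
])

```text
time: 8.88
ee_pos: [598.2, 106.9, 27.6]
tool_rot: [-0.001, 0.742, 0.671, -0.001]
wrist_force: [-2.5, 0.8, -5.9]
width: 0.517
grasp_force: 65.2
```

Rail contact found, with TCP at jig x about 32.2 (32.5 expected). I'll press a bit more, then seat the block on the plate.

Call:
step_arm([
  {"hand": -1,"slide": [0.0015,-0.0001,0],"turn": [0,0,0]},
  {"hand": -1,"slide": [0,0,0],"turn": [0,0,0]},
  {"hand": -1,"slide": [0,0,0],"turn": [0,0,0]},
])

```text
time: 9.13
ee_pos: [598.3, 106.9, 27.4]
tool_rot: [-0.002, 0.742, 0.671, -0.002]
wrist_force: [-6.0, 0.5, -2.9]
width: 0.517
grasp_force: 65.6
```

Call:
step_arm([
  {"hand": -1,"slide": [0,0,-0.0008],"turn": [0,0,0]},
  {"hand": -1,"slide": [0,0,0],"turn": [0,0,0]},
  {"hand": -1,"slide": [0,0,0],"turn": [0,0,0]},
])

```text
time: 9.38
ee_pos: [598.3, 106.9, 27.2]
tool_rot: [-0.002, 0.742, 0.671, -0.002]
wrist_force: [-7.2, -0.2, 1.1]
width: 0.511
grasp_force: 65.7
```

Call:
step_arm([
  {"hand": -1,"slide": [0,0,-0.0006],"turn": [0,0,0]},
  {"hand": -1,"slide": [0,0,0],"turn": [0,0,0]},
  {"hand": -1,"slide": [0,0,0],"turn": [0,0,0]},
])

```text
time: 9.63
ee_pos: [598.3, 106.9, 27.1]
tool_rot: [-0.002, 0.742, 0.671, -0.002]
wrist_force: [-7.9, 0.1, 3.1]
width: 0.516
grasp_force: 66.3
```

Seated and pressed to the rail (about 7.5 N), with light down-pressure. Now sliding along jig +y = (0.1, 0.995).

Call:
step_arm([
  {"hand": -1,"slide": [0.0003,0.003,0],"turn": [0,0,0]},
  {"hand": -1,"slide": [0.0003,0.003,0],"turn": [0,0,0]},
  {"hand": -1,"slide": [0.0003,0.003,0],"turn": [0,0,0]},
  {"hand": -1,"slide": [0.0003,0.003,0],"turn": [0,0,0]},
  {"hand": -1,"slide": [0.0003,0.003,0],"turn": [0,0,0]},
])

```text
time: 10.05
ee_pos: [599.3, 116.9, 27.4]
tool_rot: [0.0, 0.741, 0.671, -0.006]
wrist_force: [-9.3, -14.3, 7.9]
width: 0.516
grasp_force: 66.7
```

Call:
step_arm([
  {"hand": -1,"slide": [0.0003,0.003,0],"turn": [0,0,0]},
  {"hand": -1,"slide": [0.0003,0.003,0],"turn": [0,0,0]},
  {"hand": -1,"slide": [0.0003,0.003,0],"turn": [0,0,0]},
  {"hand": -1,"slide": [0.0003,0.003,0],"turn": [0,0,0]},
  {"hand": -1,"slide": [0,0,0],"turn": [0,0,0]},
])

```text
time: 10.47
ee_pos: [600.5, 129.1, 27.4]
tool_rot: [0.0, 0.741, 0.671, -0.005]
wrist_force: [-9.8, -13.3, 8.0]
width: 0.515
grasp_force: 66.7
```

Call:
step_arm([
  {"hand": -1,"slide": [0.0001,0.001,0.0006],"turn": [0,0,0]},
  {"hand": -1,"slide": [0.0003,0.003,0],"turn": [0,0,0]},
  {"hand": -1,"slide": [0.0003,0.003,0],"turn": [0,0,0]},
  {"hand": -1,"slide": [0.0003,0.003,0],"turn": [0,0,0]},
  {"hand": -1,"slide": [0,0,0],"turn": [0,0,0]},
])

```text
time: 10.88
ee_pos: [601.5, 138.9, 27.5]
tool_rot: [0.0, 0.741, 0.671, -0.006]
wrist_force: [-7.4, -12.7, 4.2]
width: 0.514
grasp_force: 66.3
```

```bash
python3 look.py l3
```

```text
scene green ztop 58.9 jx [12.5 54.8] jy [-49.   48.9] 192
scene red jy [50.1 64.8 78.8]
top red jy [63.3 69.  79.3]
[601.5 138.9  27.5] [ -8.1 -13.2   5.5] [-2.1   1.35 -0.21] 10.9833
```

The stop is moving (its face went from about 40 to about 50), with about 25 mm still to go.

Call:
step_arm([
  {"hand": -1,"slide": [0.0003,0.003,0],"turn": [0,0,0]},
  {"hand": -1,"slide": [0.0003,0.003,0],"turn": [0,0,0]},
  {"hand": -1,"slide": [0.0003,0.003,0],"turn": [0,0,0]},
  {"hand": -1,"slide": [0.0003,0.003,0],"turn": [0,0,0]},
  {"hand": -1,"slide": [0.0003,0.003,0],"turn": [0,0,0]},
])

```text
time: 11.4
ee_pos: [602.9, 153.1, 27.5]
tool_rot: [0.001, 0.741, 0.671, -0.006]
wrist_force: [-8.6, -15.4, 5.9]
width: 0.514
grasp_force: 66.5
```

Call:
step_arm([
  {"hand": -1,"slide": [0.0002,0.002,0],"turn": [0,0,0]},
  {"hand": -1,"slide": [0.0002,0.002,0],"turn": [0,0,0]},
  {"hand": -1,"slide": [0.0002,0.002,0],"turn": [0,0,0]},
  {"hand": -1,"slide": [0,0,0],"turn": [0,0,0]},
])

```text
time: 11.73
ee_pos: [603.6, 159.6, 27.5]
tool_rot: [0.0, 0.741, 0.671, -0.006]
wrist_force: [-8.7, -14.4, 5.4]
width: 0.517
grasp_force: 66.5
```

Call:
step_arm([
  {"hand": -1,"slide": [0.0001,0.001,0],"turn": [0,0,0]},
  {"hand": -1,"slide": [0.0001,0.001,0],"turn": [0,0,0]},
  {"hand": -1,"slide": [0,0,0],"turn": [0,0,0]},
])

```text
time: 11.98
ee_pos: [603.8, 161.3, 27.5]
tool_rot: [0.0, 0.741, 0.671, -0.006]
wrist_force: [-9.0, -15.3, 4.4]
width: 0.515
grasp_force: 66.5
```

Call:
step_arm([
  {"hand": -1,"slide": [0.0001,0.001,0],"turn": [0,0,0]},
  {"hand": -1,"slide": [0.0001,0.001,0],"turn": [0,0,0]},
  {"hand": -1,"slide": [0,0,0],"turn": [0,0,0]},
])

```text
time: 12.23
ee_pos: [604.0, 163.3, 27.5]
tool_rot: [0.0, 0.741, 0.671, -0.006]
wrist_force: [-8.3, -14.7, 5.1]
width: 0.514
grasp_force: 66.5
```

Call:
step_arm([
  {"hand": -1,"slide": [0.0001,0.001,0],"turn": [0,0,0]},
  {"hand": -1,"slide": [0.0001,0.001,0],"turn": [0,0,0]},
  {"hand": -1,"slide": [0,0,0],"turn": [0,0,0]},
])

```text
time: 12.48
ee_pos: [604.0, 163.4, 27.5]
tool_rot: [0.001, 0.741, 0.671, -0.007]
wrist_force: [-9.8, -20.0, 6.3]
width: 0.513
grasp_force: 66.7
```

Hard end reached: no further travel at y = 163.4, and the push rose from about 14.7 to 20 N. Now I'll check the remaining tool tilt and take a look.

```bash
python3 look.py l4; python3 - <<'E'
from h import *
from scipy.spatial.transform import Rotation as R
s=r.get_state(); q=s['tool_rot']; M=R.from_quat(np.r_[q[1:],q[0]]).as_matrix(); z=M[:,2]
print('toolz',z.round(4),'tilt rotvec deg (from down)',np.degrees(np.cross([0,0,-1],z)).round(2),'yaw y',np.degrees(np.arctan2(M[1,1],M[0,1])))
E
```

```text
scene green ztop 59.4 jx [11.7 54.8] jy [-24.1  73.3] 196
scene red jy [ 75.1  89.2 103. ]
top green ztop 356.3 jx [35.2 40. ] jy [-38.5 -11.2] 3
[604.  163.4  27.5] [ -8.7 -19.6   6.7] [-2.88  1.37 -0.32] 12.5833
toolz [-0.0091 -0.0113 -0.9999] tilt rotvec deg (from down) [-0.65  0.52  0.  ] yaw y -5.674108996414691
```

View pics/l4.png

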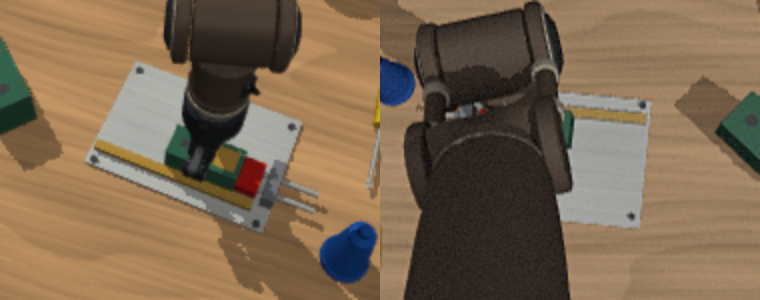

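The picture shows the block against the rail, its end on the red stop, and the stop's rear close to the housing (face measured at jig y = 75.1, fully home). The tool tilts by about 0.8°, so I'll level it and seat it gently.

Call:
step_arm([
  {"hand": -1,"slide": [0,0,0],"turn": [0.3,-0.25,0]},
  {"hand": -1,"slide": [0,0,0],"turn": [0.3,-0.25,0]},
  {"hand": -1,"slide": [0,0,0],"turn": [0,0,0]},
  {"hand": -1,"slide": [0,0,0],"turn": [0,0,0]},
])

```text
time: 12.92
ee_pos: [603.9, 163.6, 27.2]
tool_rot: [0.0, 0.741, 0.671, -0.0]
wrist_force: [-8.3, -19.3, 6.0]
width: 0.512
grasp_force: 66.5
```

```bash
cat > st.py <<'E'
from h import *
from scipy.spatial.transform import Rotation as R
s=r.get_state(); q=s['tool_rot']; M=R.from_quat(np.r_[q[1:],q[0]]).as_matrix(); z=M[:,2]
print(s['ee_pos'].round(2),s['wrist_force'].round(1),s['torque'].round(2),'tilt deg',np.degrees(np.cross([0,0,-1],z)).round(2),'yaw',np.degrees(np.arctan2(M[1,1],M[0,1])).round(2),s['time'])
E
python3 st.py
```

```text
[603.88 163.56  27.2 ] [ -8.3 -19.3   6. ] [-3.13  1.47 -0.41] tilt deg [-0.04  0.02  0.  ] yaw -5.67 12.9167
```

Level now, tilt under 0.05°. One more small push, a short hold to check it stays put, and then I hand in.

Call:
step_arm([
  {"hand": -1,"slide": [0.0005,0.001,0],"turn": [0,0,0]},
  {"hand": -1,"slide": [0,0,0],"turn": [0,0,0]},
  {"hand": -1,"slide": [0,0,0],"turn": [0,0,0]},
  {"hand": -1,"slide": [0,0,0],"turn": [0,0,0]},
  {"hand": -1,"slide": [0,0,0],"turn": [0,0,0]},
])

```text
time: 13.33
ee_pos: [603.9, 163.6, 27.2]
tool_rot: [0.0, 0.741, 0.671, -0.001]
wrist_force: [-8.7, -21.3, 7.7]
width: 0.516
grasp_force: 66.8
```

Call:
step_arm([
  {"hand": -1,"slide": [0,0,0],"turn": [0,0,0]},
  {"hand": -1,"slide": [0,0,0],"turn": [0,0,0]},
  {"hand": -1,"slide": [0,0,0],"turn": [0,0,0]},
  {"hand": -1,"slide": [0,0,0],"turn": [0,0,0]},
  {"hand": -1,"slide": [0,0,0],"turn": [0,0,0]},
])

```text
time: 13.75
ee_pos: [603.9, 163.6, 27.2]
tool_rot: [0.0, 0.741, 0.671, -0.001]
wrist_force: [-10.1, -21.6, 6.2]
width: 0.517
grasp_force: 66.8
```

```bash
python3 st.py; python3 look.py l5
```

```text
[603.92 163.56  27.21] [-10.1 -21.6   6.2] [-3.46  1.57 -0.38] tilt deg [-0.13  0.1   0.  ] yaw -5.65 13.75
scene green ztop 58.7 jx [11.9 55.3] jy [-23.8  73.8] 201
scene red jy [ 75.   89.  102.8]Traceback (most recent call last):
  File "look.py", line 13, in <module>
    print(n,'green ztop',ztop.round(1),'jx',np.percentile(jx[tp],[2,98]).round(1),'jy',np.percentile(jy[tp],[1,99]).round(1),tp.sum())
                                            ~~~~~~~~~~~~~^^^^^^^^^^^^^^^
    return _quantile_unchecked(
        a, q, axis, out, overwrite_input, method, keepdims, weights)
    return _ureduce(a,
                    func=_quantile_ureduce_func,
    ...<5 lines>...
                    overwrite_input=overwrite_input,
                    method=method)
    r = func(a, **kwargs)
    result = _quantile(arr,
                       quantiles=q,
    ...<2 lines>...
                       out=out,
                       weights=wgt)
    slices_having_nans = np.isnan(arr[-1, ...])
                                  ~~~^^^^^^^^^
IndexError: index -1 is out of bounds for axis 0 with size 0
```

The hold is steady, about 10 N on the rail and 21 N along it, level and fully home. The traceback is only the top camera's view of the block being hidden by the arm. Handing in.

```bash
python3 -c "
from cell import r
print(r.close_job())"
```

```text
the job is handed in; nothing more can be done
None
```

I handed the job in with the smaller green block still held flat on the plate, pressed about 10 N against the rail and about 21 N along it against the red stop at its hard end (face measured at jig y = 75 mm); no move went near the pink box, screwdriver or thread cone.

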